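# Switch the vial sorter to its empty lane and let the vials run

### The arm

A 6-joint arm with a two-finger parallel gripper is mounted at the origin on the work surface. World frame = base frame: x ahead of the robot, y to its left, z up, the work surface at z = 0. Lengths are in m, angles in rad, forces in N, time in s.
With the tool pointing down it reaches from about 0.4 to 0.825 m from the base axis. Payload 7 kg.
Tool frame: the origin (TCP) lies at the very end of the fingers, on their centre line; the grasp point (between the pads) lies 19 mm behind it (tcp_to_grasp is the distance from the TCP to the grasp point, in m); x points along the fingers, z is the direction in which the jaws open and shut, and the axes are right-handed (so a half turn about x gives the same grasp; the last joint's range is limited). The gripper opens to 88 mm and grips with 3 to 60 N. Pads are 19 mm wide; open, the fingers measure 130 mm over their backs; the gripper's body (78 mm by 193 mm) begins 47 mm behind the grasp point.
Start: joints at [1.618, 0.359, 0.012, 0, -1.224, -0.288], TCP at [0.161, 0.655, 0.227] pointing down, gripper open.
Joint ranges: [-3.07, 3.07], [-1.43, 2.12], [-1.02, 1.25], [-3.03, 1.67], [-3.05, -0], [-3.03, 3.03]. Speed limits (rad/s): [2.39, 2.39, 3.01, 3.14, 3.14, 3.14].

### API

Orientations are given as [roll, pitch, yaw] about the fixed x, y, z axes, in that order (R = Rz(yaw) Ry(pitch) Rx(roll)).
In Python, from station import get_state, grab_frame, job_done, tcp_to_grasp gives the robot as it stands. The module is installed in compiled form; this text tells all that it offers.
- The arm moves only by the shell command python3 -m crank 'ROWS' [FORCE]. ROWS is JSON, a list of rows, each a list of 7 numbers: the shift along the tool's x, y, z in m, then the turn, a rotation vector about the tool's x, y, z in rad, then the opening, from 0 (shut) to 1 (fully open). In form: [[x, y, z, wx, wy, wz, fingers], ...]. A call has 1 to 10 rows; each row is the pose to reach, as a shift and turn from the pose commanded when the call began, along the tool's axes at that moment; what a row does not reach only later rows make up. A row lasts 1/8 s, in which the tool goes at most 62.5 mm and 10.7 degrees, less where a joint would pass 70% of its speed; a pose out of reach is approached as far as the arm can. A call with a gripper value outside its range is refused whole. The fingers move at their own pace and stop on an object; FORCE is the grip in N (left out, the last holds). Time passes only in rows, so rows that repeat a pose let the fingers close. It gives the time, the measured TCP pose, the force and the opening at its end, in the units of the state.
- get_state(): the state, without advancing time (a new reading comes with each control period).
- grab_frame(name): name is "scene" or "side" or "wrist"; returns a dict with "pixels" (480x640x3 uint8, red, green, blue), "vfov" (degrees; the focal length in pixels is half the picture's height over the tangent of half this angle, whatever the lens; pixels are square), "cx", "cy" (the principal point, pixels), "extrinsics" (4x4, takes a point from world to camera coordinates). Camera axes: x right, y up, looking along -z (the intrinsics and any distortion apply to the point x, -y, -z); pixel columns grow to the right and rows downward; lengths in m; the calibration is good to about 2 mm. A picture is of the moment at which its call begins. There is no depth.
- job_done(): hands the job in, once; it reports no verdict.
The state is a dict: "t": time; "q": joint angles; "qd": joint speeds; "joint_efforts": joint torques, N m; "eef_pos": TCP position; "ee_rot": TCP orientation; "force": force on the tool from outside, world axes, zero at the start; "moment": the same for the moment, N m; "width": finger opening in m.
Only numpy, scipy, OpenCV 4.12 (cv2) and the standard library are available. Lean on these libraries where they do the work, as an engineer would, in place of code of your own. Each camera call takes 0.05 s, during which the arm holds its last target.

### The job

The left lane of the vial sorter (as seen from the robot) is full. With your fingertip press down the raised right-hand blue pad of the seesaw gate until the gate has rocked fully over to the empty right lane, and only then push the red-knobbed lever of the feed stop over to the left, so that all four waiting vials roll down into the right lane and come to rest there. Do not touch or lift any vial, leave the full lane as it is, and leave the other things on the bench undisturbed.

Things in the scene. Friction and masses are not known exactly. Their poses are not given: they have to be found in the camera images.
- sorter: fixed two-lane gravity vial sorter, base 150 x 460 mm. Origin on the table under the gate's pivot; x points away from the robot's side, y along the lanes to the left. The left lane (y 79 to 199 mm, full) and the right lane (y -79 to -199) slope down outwards. Clear cheeks beside the gate (x +-52 to +-56, y +-82) are 147 mm high. Only the feed track is higher.
- right_lane (a point): middle of the floor of the right lane, the empty one, 103 mm wide; its floor drops 10 degrees from 93 mm high at the gate to 72 mm at the end stop, which is 112 mm high
- feed_exit (a point): open lower end of the feed track, 160 mm high, over the gate. The track comes down from the left above the left lane, from sorter y 158, z 186 to y 12, z 160 mm; its guides, rear stop and bearings reach at most 226 mm high
- gate (a joint): seesaw gate: yellow plate 100 x 160 mm that rocks about a pivot along the sorter's x at z 120 mm, with a rocker bar and two blue finger pads on its shaft in front of the cheeks. rad: -0.30 = left end fully down, feeds left; +0.30 = right end fully down, feeds right. Starts between -0.30 and -0.22. It is balanced and stays where it is left; pressing a pad over takes about 2 to 3 N.
- gate_pad_right (a point): centre of the top of the right blue finger pad, 34 (x) x 42 (y) x 10 mm, 100 mm to the right of the pivot and 95 mm in front of the sorter's middle. Its top stands about 161 mm high when the gate feeds left and 102 mm when it feeds right.
- gate_pad_left (a point): the same for the left pad
- gate_pivot (a point): pivot axis of the gate, midway along the rocker bar between the two pads, 120 mm high
- feed_stop (a joint): feed stop: steel blade across the feed track, on a shaft along the sorter's x, with a 70 mm lever on top. rad: 0 = shut, blade down before the first vial, lever leaning 40 degrees to the right; 1.40 = open, lever leaning 40 degrees to the left, blade up. Starts at 0 to 0.03. Vials pass once it is well open (about 0.9). It stays where it is left; pushing the knob takes 1 to 2 N.
- lever_knob (a point): centre of the red ball knob, 22 mm diameter, on the end of the stop's lever; 70 mm from the shaft; rod 9 mm thick. 261 mm high at either end of its swing, 277 mm when upright; it moves 90 mm to the left in all.
- stop_shaft (a point): axis of the feed stop's shaft in the middle of the track, 207 mm high
- vial1: waiting vial 1 of 4 (1 is next to the stop), origin at its centre, lying across the feed track: amber plastic vial 28 mm diameter, 95 mm long with a white cap; 55 g; rolls freely
- vial2: waiting vial 2 of 4 (1 is next to the stop), origin at its centre, lying across the feed track: amber plastic vial 28 mm diameter, 95 mm long with a white cap; 55 g; rolls freely
- vial3: waiting vial 3 of 4 (1 is next to the stop), origin at its centre, lying across the feed track: amber plastic vial 28 mm diameter, 95 mm long with a white cap; 55 g; rolls freely
- vial4: waiting vial 4 of 4 (1 is next to the stop), origin at its centre, lying across the feed track: amber plastic vial 28 mm diameter, 95 mm long with a white cap; 55 g; rolls freely
- full1: vial 1 of the 4 that fill the left lane, same kind of vial, origin at its centre
- full2: vial 2 of the 4 that fill the left lane, same kind of vial, origin at its centre
- full3: vial 3 of the 4 that fill the left lane, same kind of vial, origin at its centre
- full4: vial 4 of the 4 that fill the left lane, same kind of vial, origin at its centre
- spare_vial: loose spare vial standing upright in front of the sorter, 28 mm diameter, 95 mm high, origin under it
- dish: loose shallow glass dish in front of the sorter, 90 mm diameter, 15 mm high, origin under it
- beaker: loose glass beaker in front of the right lane, 68 mm diameter, 85 mm high, origin under it
- jar: loose translucent white jar with white cap to the right of the sorter, 70 mm diameter, 95 mm high, origin under it
- big_bottle: loose translucent white bottle with white cap to the left of the sorter, 120 mm diameter, 225 mm high, origin under it
- marker: loose marker pen lying behind the sorter, 132 mm long, 15 mm thick, origin under its middle
There are look-alikes about, which are no part of the job. Leave any pink look-alike of the full1 alone.

How it is judged:
By the outcome, as a careful person would: the job done as asked, in the order asked, and still so for the second after the job is handed in, with the robot touching nothing.
It also fails if it takes over 46 s, if anything falls off the work surface, if the arm or the gripper's body presses on something with over 40 N, if the wrist force passes 120 N, or if a joint passes its speed limit or range.

## Working session

There is one attempt and no reset: what is moved stays moved. The work goes in short steps, Python scripts to look and compute and a shell command to move; the robot and the scene stay as the last step left them, time stands still between calls to the robot, and variables do not carry over. Pictures are saved under pics/ and viewed, and the job is handed in when it is done.

```bash
mkdir -p pics; python3 - <<'E'
from station import *
import cv2,json
print(get_state(), tcp_to_grasp)
for n in ("scene","side","wrist"):
    f=grab_frame(n); cv2.imwrite(f"pics/{n}0.png",f["pixels"][:,:,::-1])
    print(n,f["vfov"],f["cx"],f["cy"],f["extrinsics"].round(4).tolist() if hasattr(f["extrinsics"],'round') else f["extrinsics"],[k for k in f])
E
```

```text
{'t': 0.0, 'q': array([ 1.61808050e+00,  3.59381838e-01,  1.10553974e-02, -3.27131864e-04,
       -1.22408103e+00, -2.88115040e-01]), 'qd': array([ 0.0003704 , -0.00080062,  0.0010429 , -0.00092787, -0.00173592,
       -0.00144415]), 'joint_efforts': array([ 6.94095743e-04, -5.82722998e+01,  2.93055189e+01,  6.99753240e+00,
        7.03173835e-03, -1.36252502e-04]), 'eef_pos': array([0.16090177, 0.65504563, 0.22562858]), 'ee_rot': array([ 0.09953518,  1.56915609, -1.71220342]), 'force': array([-0.40367181,  0.30553675, -0.2325016 ]), 'moment': array([ 0.03879532, -0.04370202,  0.02150859]), 'width': 0.08770943180888006} 0.0188
scene 46.838464750380126 324.623163354138 244.16692248065863 [[-0.8573, 0.5146, 0.0157, 0.457], [-0.3775, -0.6491, 0.6604, 0.1226], [0.35, 0.5602, 0.7508, -1.6153], [0.0, 0.0, 0.0, 1.0]] ['pixels', 'vfov', 'cx', 'cy', 'extrinsics']
side 57.73736295789429 314.3508295995513 233.18464802162785 [[0.9575, -0.2883, -0.0046, -0.5095], [0.2093, 0.6841, 0.6987, -0.2699], [-0.1983, -0.67, 0.7154, -1.0865], [0.0, 0.0, 0.0, 1.0]] ['pixels', 'vfov', 'cx', 'cy', 'extrinsics']
wrist 64.94856663417535 324.92936246956975 243.13711386361064 [[-0.238, -0.9713, 0.0017, 0.6751], [0.9271, -0.2277, -0.2976, 0.037], [0.2894, -0.0693, 0.9547, -0.3915], [0.0, 0.0, 0.0, 1.0]] ['pixels', 'vfov', 'cx', 'cy', 'extrinsics']
```

View pics/scene0.png

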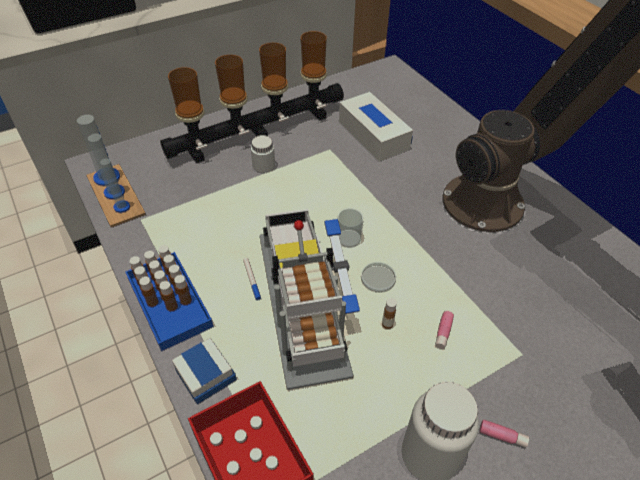

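View pics/side0.png

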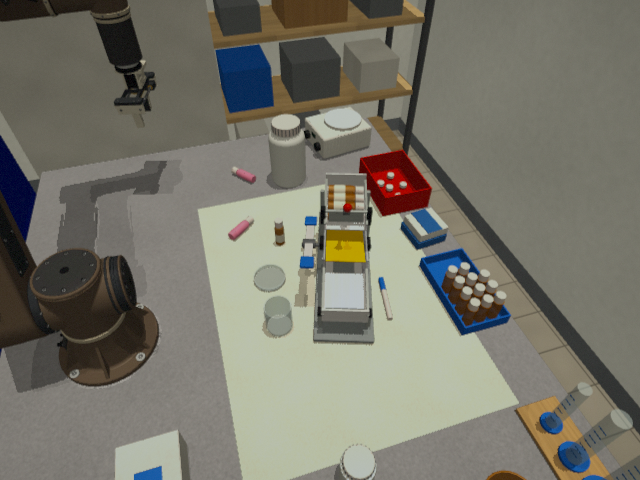

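View pics/wrist0.png

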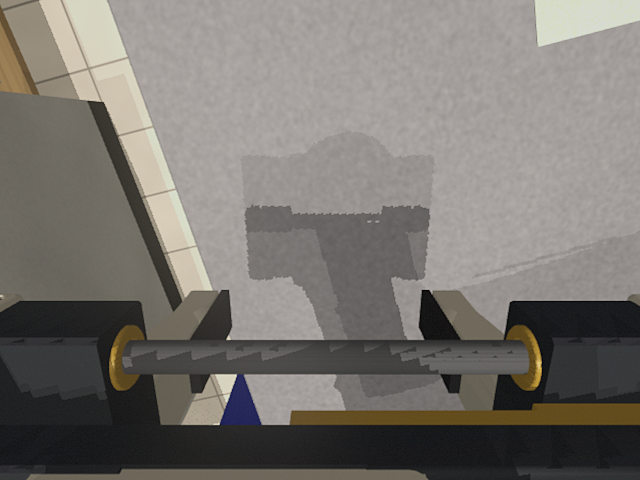

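```bash
python3 - <<'E'
import cv2
a=cv2.imread("pics/scene0.png")[200:400,230:430]; cv2.imwrite("pics/sc_z.png",cv2.resize(a,None,fx=3,fy=3,interpolation=2))
a=cv2.imread("pics/side0.png")[160:350,250:400]; cv2.imwrite("pics/si_z.png",cv2.resize(a,None,fx=3,fy=3,interpolation=2))
E
```

```text
(no output)
```

View pics/sc_z.png

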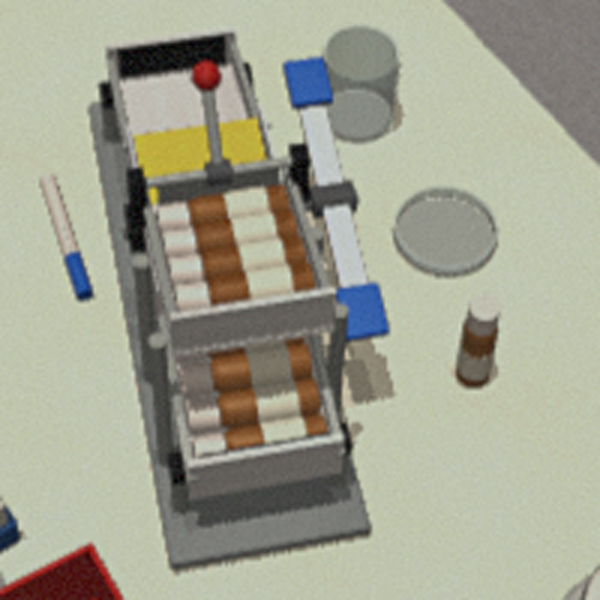

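View pics/si_z.png

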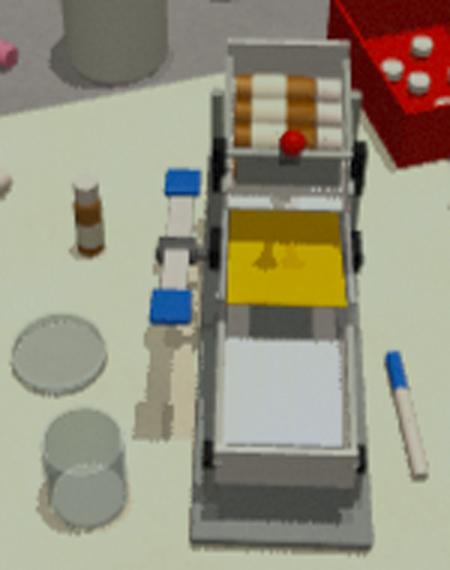

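```bash
cat > h.py <<'E'
import numpy as np,cv2
from station import *
def cam(f):
    E=np.array(f["extrinsics"]);D=np.diag([1,-1,-1,1.])@E
    F=240/np.tan(np.radians(f["vfov"])/2)
    K=np.array([[F,0,f["cx"]],[0,F,f["cy"]],[0,0,1]])
    return K,D
def P(f): K,D=cam(f); return K@D[:3]
def tri(Pa,Pb,a,b):
    X=cv2.triangulatePoints(Pa,Pb,np.float64(a).reshape(2,1),np.float64(b).reshape(2,1)); X=X[:3,0]/X[3,0]
    e=[np.hypot(*(proj(p,X)-np.array(c))) for p,c in((Pa,a),(Pb,b))]
    return X,e
def proj(p,X):
    h=p@np.append(X,1); return h[:2]/h[2]
def onz(p,uv,z):
    H=np.column_stack([p[:,0],p[:,1],p[:,2]*z+p[:,3]]); h=np.linalg.solve(H,[*uv,1]); return h/h[2]
E
python3 - <<'E'
from h import *
A=P(grab_frame("scene"));B=P(grab_frame("side"));np.save("A.npy",A);np.save("B.npy",B)
s=lambda x,y:(x/3+230-.33,y/3+200-.33)
r=lambda x,y:(x/3+250-.33,y/3+160-.33)
pts=dict(padR=(s(307,80),r(171,303)),padL=(s(362,308),r(183,180)),knob=(s(207,75),r(293,143)),pivot=(s(335,188),r(178,243)),
 beakerTop=(s(361,55),r(85,445)))
for k,(a,b) in pts.items():
    X,e=tri(A,B,a,b); print(k,X.round(4),np.round(e,2))
for n,p,uv in[("base scene near L corner(left,back)",A,s(174,566)),("scene L front",A,s(368,530)),("side R front",B,r(192,543)),("side R back",B,r(371,545)),("spare scene",A,s(474,380)),("spare side",B,r(90,247)),("dish",B,r(58,358)),("beaker bottom",B,r(89,495)),("beaker bottom",A,s(360,117))]:
    print(n,onz(p,uv,0.005)[:2].round(4))
E
```

```text
padR [ 0.507  -0.0154  0.1536] [0.39 0.62]
padL [0.5699 0.1676 0.107 ] [0.61 0.77]
knob [0.6218 0.0288 0.261 ] [0.77 1.1 ]
pivot [0.5361 0.0726 0.1274] [0.97 1.38]
beakerTop [ 0.4131 -0.077   0.0781] [0.86 1.49]
base scene near L corner(left,back) [0.7675 0.2335]
scene L front [0.6298 0.2811]
side R front [ 0.4856 -0.1487]
side R back [ 0.6264 -0.1935]
spare scene [0.4858 0.2135]
spare side [0.4837 0.2025]
dish [0.422  0.0733]
beaker bottom [ 0.4149 -0.0791]
beaker bottom [ 0.4124 -0.0688]
```

```bash
cat >> h.py <<'E'
from scipy.spatial.transform import Rotation as Ro
O=np.array([.628,.0445]);psi=-.322
def W(x,y,z):
    c,s=np.cos(psi),np.sin(psi); return np.array([O[0]+c*x-s*y,O[1]+s*x+c*y,z])
def S(p):
    c,s=np.cos(psi),np.sin(psi); d=np.array(p[:2])-O; return np.array([c*d[0]+s*d[1],-s*d[0]+c*d[1],p[2]])
def R0(st): return Ro.from_euler('xyz',st["ee_rot"])
def Rt(yawz):  # tool x down, tool z along world heading yawz
    x=np.array([0,0,-1.]);z=np.array([np.cos(yawz),np.sin(yawz),0]);return Ro.from_matrix(np.column_stack([x,np.cross(z,x),z]))
def rel(st,p,R): 
    R_=R0(st); return np.r_[R_.inv().apply(p-st["eef_pos"]),(R_.inv()*R).as_rotvec()].round(4)
E
python3 - <<'E'
from h import *
st=get_state();R=R0(st);print(R.as_matrix().round(3)); M=R.as_matrix();print("jaw heading",np.arctan2(M[1,2],M[0,2]))
E_=np.array(grab_frame("wrist")["extrinsics"]);c=-E_[:3,:3].T@E_[:3,3];print("cam rel tcp in tool",R.inv().apply(c-st["eef_pos"]).round(3))
for z in(psi,psi+np.pi):
  for p in((.161,.655,.36),(.42,.35,.36),W(-.095,-.097,.36)): print(z,np.round(p,3),rel(st,np.array(p),Rt(z)))
a,b=np.load("A.npy"),np.load("B.npy")
print("bottle base side",onz(b,(288,183),0)[:2])
# model check: reproject
for n,p in dict(knob=W(0,-.017,.261),c1=W(-.075,-.23,0),c2=W(.075,-.23,0),c3=W(-.075,.23,0),c4=W(.075,.23,0)).items(): print(n,proj(a,p).round(1),proj(b,p).round(1))
E
```

```text
[[-0.     0.971 -0.238]
 [-0.001 -0.238 -0.971]
 [-1.     0.     0.001]]
jaw heading -1.8116008985453227
cam rel tcp in tool [-0.158  0.081 -0.001]
-0.322 [0.161 0.655 0.36 ] [-1.3390e-01  1.0000e-04  4.0000e-04 -1.4896e+00  7.0000e-04  5.0000e-04]
-0.322 [0.42 0.35 0.36] [-1.3370e-01  3.2440e-01  2.3480e-01 -1.4896e+00  7.0000e-04  5.0000e-04]
-0.322 [ 0.507 -0.017  0.36 ] [-1.3340e-01  4.9670e-01  5.7090e-01 -1.4896e+00  7.0000e-04  5.0000e-04]
2.819592653589793 [0.161 0.655 0.36 ] [-1.339e-01  1.000e-04  4.000e-04  1.652e+00  5.000e-04 -8.000e-04]
2.819592653589793 [0.42 0.35 0.36] [-1.337e-01  3.244e-01  2.348e-01  1.652e+00  5.000e-04 -8.000e-04]
2.819592653589793 [ 0.507 -0.017  0.36 ] [-1.334e-01  4.967e-01  5.709e-01  1.652e+00  5.000e-04 -8.000e-04]
bottle base side [0.57865368 0.47339238]
knob [297.5 224.7] [346.6 207.2]
c1 [311.9 230.7] [313.2 342.3]
c2 [257.8 238.9] [373.7 343.7]
c3 [353.6 379.3] [317.7 215.3]
c4 [287.2 392.3] [364.3 216. ]
```

```bash
python3 -m crank '[[-0.06,0,0,0.1,0,0,0],[-0.12,0.02,0.01,0.25,0,0,0],[-0.134,0.07,0.05,0.4,0,0,0],[-0.134,0.12,0.09,0.55,0,0,0],[-0.134,0.17,0.125,0.7,0,0,0],[-0.134,0.22,0.16,0.85,0,0,0],[-0.134,0.27,0.2,1.0,0,0,0],[-0.134,0.324,0.235,1.15,0,0,0],[-0.134,0.35,0.28,1.3,0,0,0],[-0.134,0.375,0.33,1.4,0,0,0]]' 20; python3 - <<'E'
from h import *
st=get_state();print(st["q"].round(3));print(rel(st,W(-.095,-.097,.30),Rt(psi+np.pi)),S(st["eef_pos"]),st["width"])
E
```

```text
t: 1.55
eef_pos: [0.447, 0.2437, 0.3603]
ee_rot: [1.003, 1.57, -2.213]
force: [0.9, 0.2, 0.3]
width: 0.0007
[ 0.885  0.02  -0.113  0.    -1.437 -0.96 ]
[ 6.040e-02  2.559e-01 -7.940e-02  2.474e-01  1.000e-04 -3.000e-04] [-0.23468742  0.13167506  0.36033881] 0.0007300029976476469
```

```bash
python3 -m crank '[[0,0.05,-0.016,0.05,0,0,0],[0,0.1,-0.032,0.1,0,0,0],[0,0.15,-0.048,0.15,0,0,0],[0,0.2,-0.064,0.2,0,0,0],[0.03,0.256,-0.079,0.247,0,0,0],[0.06,0.256,-0.079,0.247,0,0,0],[0.06,0.256,-0.079,0.247,0,0,0]]'; python3 - <<'E'
from h import *
st=get_state();print(st["q"].round(3));print(rel(st,W(-.095,-.097,.2),Rt(psi+np.pi)),S(st["eef_pos"]))
for n in("side","wrist","scene"):
  f=grab_frame(n);cv2.imwrite(f"pics/{n}1.png",f["pixels"][:,:,::-1])
a=cv2.imread("pics/side1.png")[110:360,200:420];b=cv2.imread("pics/wrist1.png")
cv2.imwrite("pics/z1.png",cv2.resize(a,None,fx=2.4,fy=2.4))
E
```

```text
t: 2.42
eef_pos: [0.506, -0.0164, 0.2987]
ee_rot: [0.539, 1.566, -2.921]
force: [0.9, -0.1, -0.4]
width: 0.0006
[ 3.560e-01  3.900e-02 -2.300e-01 -1.000e-03 -1.306e+00 -6.740e-01]
[ 0.0987  0.0005 -0.0018  0.0032  0.0038 -0.0023] [-0.09644472 -0.09632509  0.29865591]
```

View pics/z1.png

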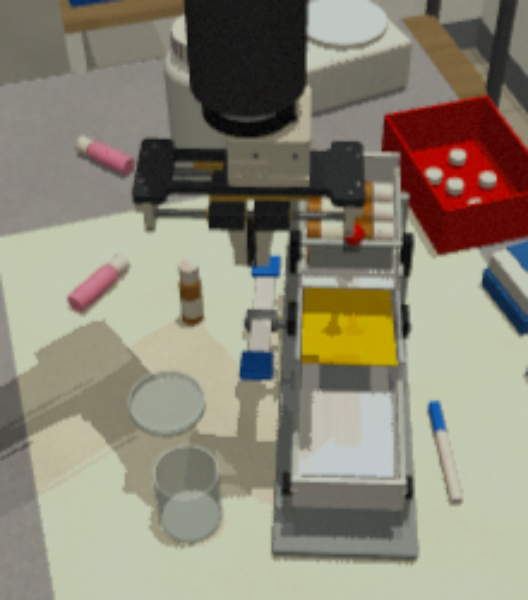

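View pics/wrist1.png

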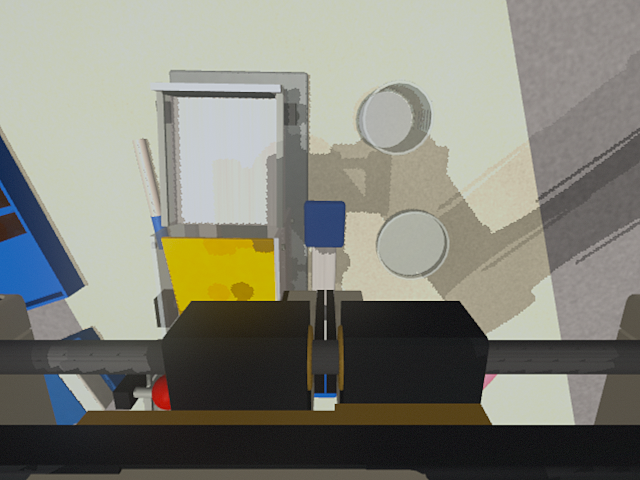

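```bash
python3 - <<'E'
from h import *
f=grab_frame("wrist");p=P(f)
c=onz(p,(325,213),.156); # pad top face centre?
for uv in((305,202),(344,202),(345,247),(305,247)): print(S(onz(p,uv,.155)*[1,1,0]+[0,0,.155]).round(4))
print(proj(p,W(-.095,-.094,.156)), S(get_state()["eef_pos"]))
b=f["pixels"][180:270,260:390,::-1];cv2.imwrite("pics/w1z.png",cv2.resize(b,None,fx=5,fy=5))
E
```

```text
[-0.0784 -0.1141  0.155 ]
[-0.1104 -0.1143  0.155 ]
[-0.1121 -0.0756  0.155 ]
[-0.0781 -0.0753  0.155 ]
[325.05778543 226.16646837] [-0.09503737 -0.0939713   0.30222007]
```

View pics/w1z.png

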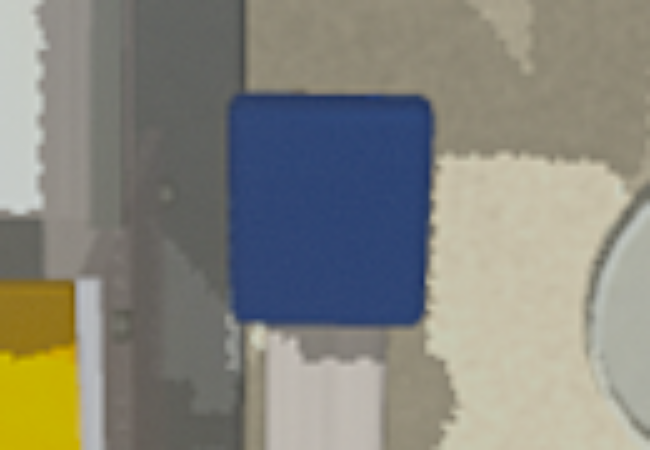

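```bash
python3 -m crank '[[0.05,0.004,0,0,0,0,0],[0.1,0.004,0,0,0,0,0],[0.13,0.004,0,0,0,0,0],[0.135,0.004,0,0,0,0,0],[0.14,0.004,0,0,0,0,0]]'; python3 - <<'E'
from h import *
st=get_state();print(S(st["eef_pos"]),st["force"]);print(rel(st,W(-.095,-.098,.105),Rt(psi+np.pi)))
E
```

```text
t: 3.25
eef_pos: [0.5075, -0.0184, 0.1622]
ee_rot: [-2.695, 1.568, 0.131]
force: [-0.4, 0.1, 0.0]
width: 0.0008
[-0.09442824 -0.09780688  0.16215779] [-0.42909043  0.1322094   0.04772189]
[ 0.0572  0.0003  0.0007  0.0063 -0.0024  0.0012]
```

```bash
python3 -m crank '[[0.006,0,0,0,0,0,0],[0.012,0,0,0,0,0,0],[0.018,0,0,0,0,0,0],[0.024,0,0,0,0,0,0],[0.03,0,0,0,0,0,0],[0.036,0,0,0,0,0,0],[0.042,0,0,0,0,0,0],[0.046,0,0,0,0,0,0],[0.05,0,0,0,0,0,0],[0.05,0,0,0,0,0,0]]';python3 -m crank '[[0.002,0,0,0,0,0,0],[0.004,0,0,0,0,0,0]]'
```

```text
t: 4.5
eef_pos: [0.5061, -0.0189, 0.1102]
ee_rot: [-0.454, 1.57, 2.371]
force: [0.5, 0.0, 1.3]
width: 0.0004
t: 4.75
eef_pos: [0.5064, -0.0188, 0.1067]
ee_rot: [-2.239, 1.57, 0.585]
force: [-0.6, 1.7, 2.7]
width: 0.0004
```

```bash
python3 -m crank '[[0.0015,0,0,0,0,0,0],[0.0015,0,0,0,0,0,0]]';python3 -m crank '[[0.0015,0,0,0,0,0,0],[0.0015,0,0,0,0,0,0]]'; python3 - <<'E'
from h import *
st=get_state();print(S(st["eef_pos"]),st["force"])
f=grab_frame("side");cv2.imwrite("pics/z2.png",cv2.resize(f["pixels"][110:360,200:420,::-1],None,fx=2.4,fy=2.4))
E
```

```text
t: 5.0
eef_pos: [0.5064, -0.0189, 0.1053]
ee_rot: [-2.515, 1.57, 0.31]
force: [0.4, 1.5, 5.2]
width: 0.0004
t: 5.25
eef_pos: [0.5067, -0.0189, 0.1048]
ee_rot: [-2.657, 1.569, 0.168]
force: [-3.8, 2.4, 13.1]
width: 0.0001
[-0.09505396 -0.09852253  0.10475458] [-3.76124431  2.40051451 13.11816667]
```

View pics/z2.png

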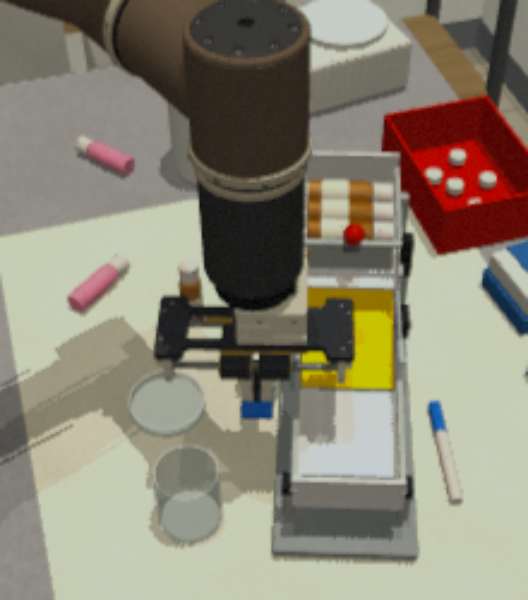

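```bash
python3 -m crank '[[-0.02,0,0,0,0,0,0],[-0.06,0,0,0,0,0,0],[-0.11,0,0,0,0,0,0],[-0.16,0,0,0,0,0,0],[-0.18,0,0,0,0,0,0],[-0.18,0,0,0,0,0,0]]'; python3 - <<'E'
from h import *
st=get_state();print(S(st["eef_pos"]),st["force"]);print(rel(st,W(0,-.07,.252),Rt(psi+np.pi)))
A=P(grab_frame("scene"))
for n in("side","scene","wrist"):
  f=grab_frame(n);cv2.imwrite(f"pics/{n}3.png",f["pixels"][:,:,::-1])
a=cv2.imread("pics/side3.png")[160:340,250:400];b=cv2.imread("pics/scene3.png")[200:350,230:400];
cv2.imwrite("pics/z3.png",cv2.resize(a,None,fx=3,fy=3,interpolation=2)); cv2.imwrite("pics/z3b.png",cv2.resize(b,None,fx=3,fy=3,interpolation=2))
E
```

```text
t: 6.05
eef_pos: [0.5066, -0.019, 0.2849]
ee_rot: [-2.517, 1.568, 0.308]
force: [0.9, 0.5, -0.9]
width: 0.0006
[-0.09501641 -0.09868718  0.2848864 ] [ 0.86343091  0.48146985 -0.94401026]
[ 0.0332 -0.0282 -0.0951  0.0049 -0.0023  0.0017]
```

View pics/z3.png

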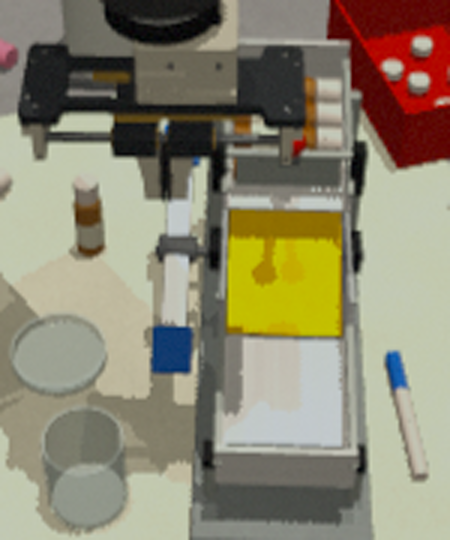

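View pics/z3b.png

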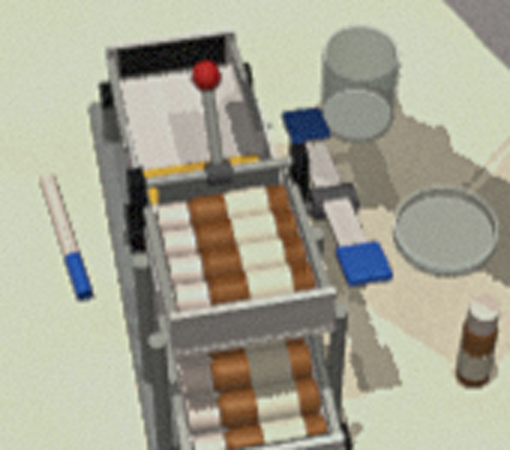

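View pics/wrist3.png

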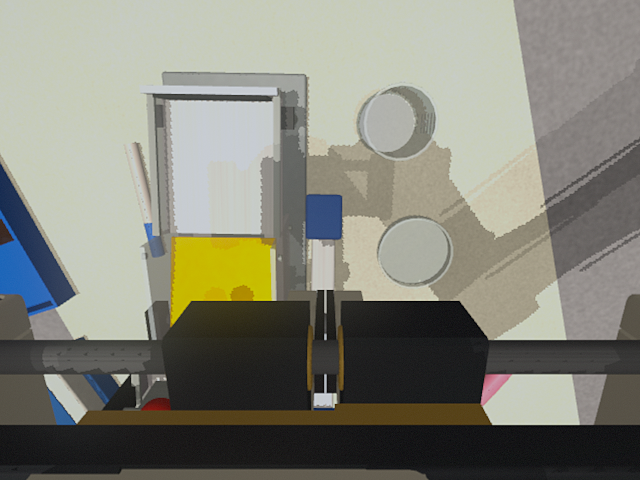

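```bash
python3 - <<'E'
from h import *
a,b=np.load("A.npy"),np.load("B.npy")
s=lambda x,y:(x/3+230-.33,y/3+200-.33)
r=lambda x,y:(x/3+250-.33,y/3+160-.33)
X,e=tri(a,b,s(307,124),r(172,341));print(X,S(X),e)
for th in(.2,.25,.3):
  c,q=np.cos(th),np.sin(th)
  for sg in(-1,1):
    X=W(-.095,sg*.1*c-.011*q,.12+sg*.1*q+.0115*c); u=proj(a,X);v=proj(b,X);print(th,sg,X[2].round(3),((u-[229.67,199.67])*3).round(0),((v-[249.67,159.67])*3).round(0))
E
```

```text
[ 0.50699013 -0.01348008  0.10236746] [-0.09644186 -0.09329547  0.10236746] [np.float64(0.5067804110215098), np.float64(0.798191219678118)]
0.2 -1 0.111 [302. 111.] [171. 340.]
0.2 1 0.151 [364. 270.] [179. 147.]
0.25 -1 0.106 [302. 116.] [171. 343.]
0.25 1 0.156 [363. 264.] [179. 144.]
0.3 -1 0.101 [302. 120.] [171. 346.]
0.3 1 0.161 [363. 258.] [179. 142.]
```

```bash
python3 -m crank '[[0,0,-0.05,0,0,0,0],[0,-0.01,-0.095,0.005,0,0,0],[0.02,-0.02,-0.095,0.005,0,0,0],[0.033,-0.028,-0.095,0.005,0,0,0],[0.033,-0.028,-0.095,0.005,0,0,0]]'; python3 - <<'E'
from h import *
st=get_state();print(S(st["eef_pos"]),st["force"]);print(rel(st,W(0,.052,.252),Rt(psi+np.pi)))
a=grab_frame("side")["pixels"][130:330,240:420,::-1];b=grab_frame("scene")["pixels"][150:350,230:400,::-1]
cv2.imwrite("pics/z4.png",cv2.resize(np.hstack([a,b]),None,fx=2.2,fy=2.2,interpolation=2))
E
```

```text
t: 6.88
eef_pos: [0.6041, -0.0218, 0.2488]
ee_rot: [0.554, 1.567, -2.908]
force: [-0.8, -0.9, 0.5]
width: 0.0004
[-0.00167176 -0.07044014  0.24883322] [-0.82984567 -0.94443309  0.53266858]
[-0.0034 -0.1224 -0.0018  0.0008  0.0029 -0.0018]
```

View pics/z4.png

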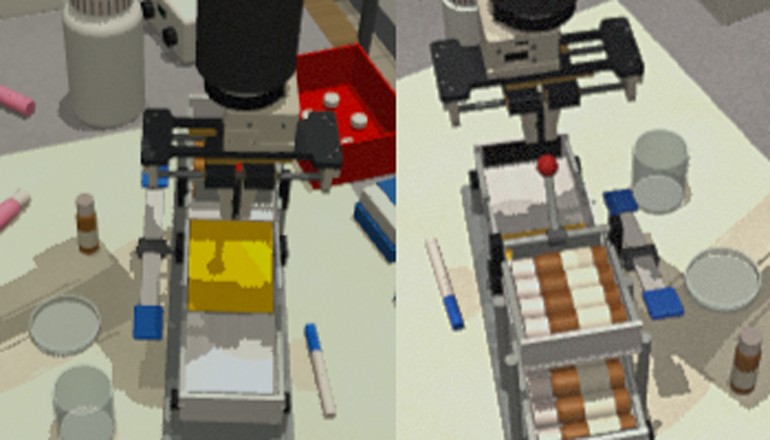

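```bash
python3 -m crank '[[0,-0.025,0,0,0,0,0],[0,-0.035,0,0,0,0,0],[0,-0.045,0,0,0,0,0],[0,-0.055,0,0,0,0,0],[0,-0.065,0,0,0,0,0],[0,-0.075,0,0,0,0,0],[0,-0.085,0,0,0,0,0],[0,-0.095,0,0,0,0,0],[0,-0.104,0,0,0,0,0],[0,-0.109,0,0,0,0,0]]'; python3 - <<'E'
from h import *
st=get_state();print(S(st["eef_pos"]),st["force"])
a=grab_frame("side")["pixels"][130:330,240:420,::-1];b=grab_frame("scene")["pixels"][150:350,230:400,::-1]
cv2.imwrite("pics/z5.png",cv2.resize(np.hstack([a,b]),None,fx=2.2,fy=2.2,interpolation=2))
E
```

```text
t: 8.22
eef_pos: [0.6394, 0.0818, 0.25]
ee_rot: [0.556, 1.57, -2.907]
force: [0.5, -2.5, -0.5]
width: 0.0006
[-0.00099106  0.03899175  0.25002297] [ 0.50266785 -2.45921906 -0.49827518]
```

View pics/z5.png

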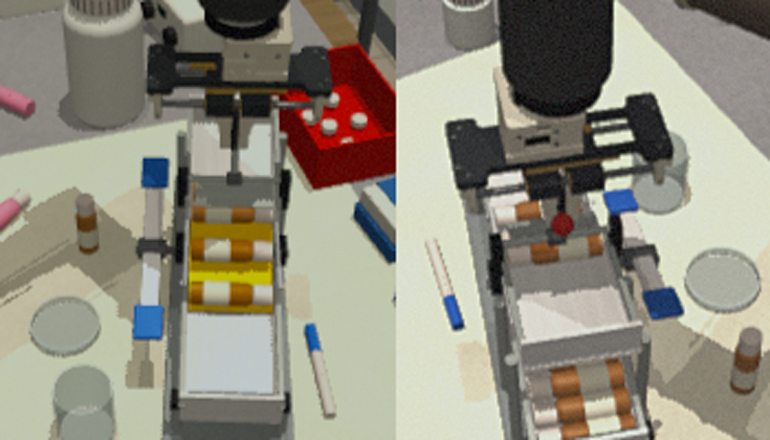

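Vials are rolling; three are visible on the gate, going right. I push the lever on to its stop in small steps.

```bash
python3 -m crank '[[0,-0.003,0,0,0,0,0],[0,-0.006,0,0,0,0,0],[0,-0.008,0,0,0,0,0]]';python3 -m crank '[[0,-0.002,0,0,0,0,0],[0,-0.003,0,0,0,0,0]]'; python3 - <<'E'
from h import *
st=get_state();print(S(st["eef_pos"]),st["force"])
a=grab_frame("side")["pixels"][130:330,240:420,::-1];b=grab_frame("scene")["pixels"][150:350,230:400,::-1]
cv2.imwrite("pics/z6.png",cv2.resize(np.hstack([a,b]),None,fx=2.2,fy=2.2,interpolation=2))
E
```

```text
t: 8.7
eef_pos: [0.6422, 0.0889, 0.2506]
ee_rot: [-2.545, 1.571, 0.274]
force: [-0.5, -1.9, 0.0]
width: 0.0003
t: 8.95
eef_pos: [0.6431, 0.0918, 0.2506]
ee_rot: [1.641, 1.571, -1.823]
force: [-1.2, -1.6, -0.9]
width: 0.0001
[-0.00062643  0.04966848  0.25056784] [-1.18657404 -1.55990479 -0.92519255]
```

View pics/z6.png

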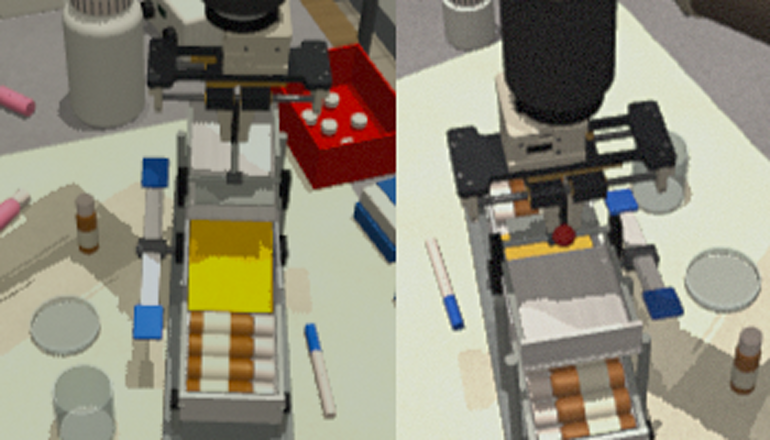

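```bash
python3 -m crank '[[0,-0.002,0,0,0,0,0],[0,-0.002,0,0,0,0,0]]';python3 -m crank '[[0,-0.002,0,0,0,0,0],[0,-0.002,0,0,0,0,0]]'; python3 - <<'E'
from h import *
st=get_state();print(S(st["eef_pos"]),st["force"])
E
```

```text
t: 9.3
eef_pos: [0.6433, 0.0926, 0.2505]
ee_rot: [1.279, 1.569, -2.185]
force: [-1.8, -5.4, 1.3]
width: 0.0004
t: 9.55
eef_pos: [0.6434, 0.0932, 0.2504]
ee_rot: [1.269, 1.566, -2.196]
force: [-3.2, -9.7, 2.4]
width: 0.0005
[-0.00080115  0.05110746  0.25043975] [-3.19513207 -9.72156823  2.38080489]
```

Force has risen to 10 N at the lever's end stop. Back off right, up, and away, clear of the view.

```bash
python3 -m crank '[[0,0.02,0,0,0,0,0],[0,0.06,0,0,0,0,0],[-0.06,0.08,0,0,0,0,0],[-0.1,0.08,0.04,0,0,0,0],[-0.1,0.08,0.1,0,0,0,0],[-0.1,0.08,0.16,0,0,0,0],[-0.1,0.1,0.2,0,0,0,0],[-0.1,0.12,0.2,0,0,0,0],[-0.1,0.12,0.2,0,0,0,0],[-0.1,0.12,0.2,0,0,0,0]]'; python3 - <<'E'
from h import *
st=get_state();print(S(st["eef_pos"]),st["force"])
for n in("side","scene"):
  cv2.imwrite(f"pics/{n}7.png",grab_frame(n)["pixels"][:,:,::-1])
a=cv2.imread("pics/side7.png")[150:350,240:400];b=cv2.imread("pics/scene7.png")[200:400,240:400]
cv2.imwrite("pics/z7.png",cv2.resize(np.hstack([a,b]),None,fx=2.5,fy=2.5,interpolation=2))
E
```

```text
t: 10.8
eef_pos: [0.4173, 0.0449, 0.3505]
ee_rot: [-1.669, 1.57, 1.15]
force: [1.3, 0.5, -0.1]
width: 0.0008
[-0.19995902 -0.06631414  0.35048096] [ 1.30713118  0.51244012 -0.14461517]
```

View pics/z7.png

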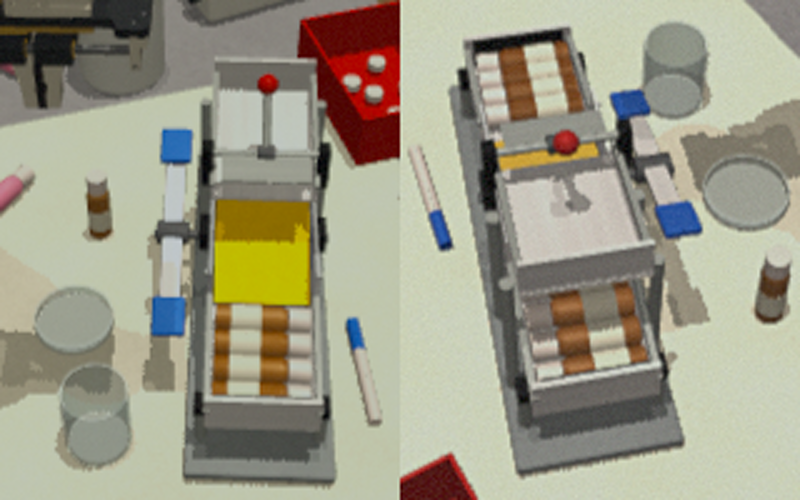

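View pics/scene7.png

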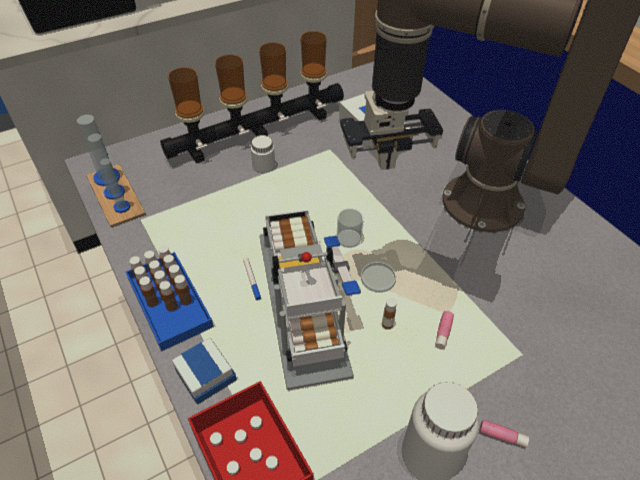

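View pics/side7.png

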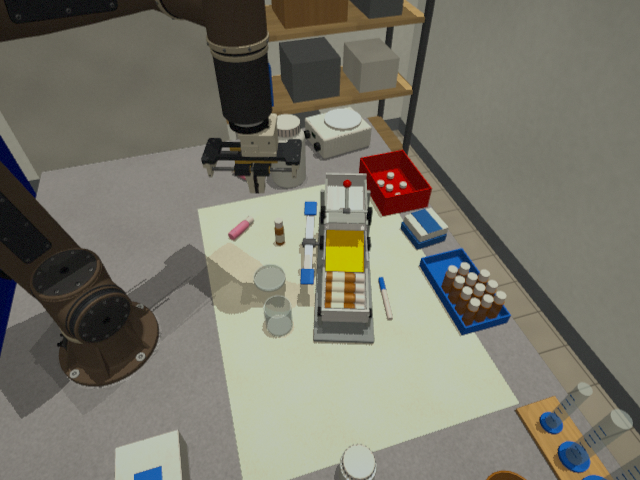

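```bash
python3 -m crank '[[0,0,0,0,0,0,0],[0,0,0,0,0,0,0],[0,0,0,0,0,0,0],[0,0,0,0,0,0,0],[0,0,0,0,0,0,0],[0,0,0,0,0,0,0]]'; python3 - <<'E'
from h import *
f=grab_frame("side")["pixels"][:,:,::-1];o=cv2.imread("pics/side7.png")
d=cv2.absdiff(f,o).max(2);print(d[170:345,250:400].mean(),d[350:450,250:400].mean(),(d[170:345,250:400]>40).sum())
i=cv2.imread("pics/side0.png")
print("knob now",tri(np.load("A.npy"),np.load("B.npy"),(306,257),(347,184)),"sorter",S(tri(np.load("A.npy"),np.load("B.npy"),(306,257),(347,184))[0]))
cv2.imwrite("pics/z8.png",cv2.resize(f[225:345,290:390],None,fx=5,fy=5,interpolation=2))
E
```

```text
t: 11.65
eef_pos: [0.4166, 0.045, 0.3506]
ee_rot: [-2.219, 1.571, 0.6]
force: [-0.6, -0.2, 0.4]
width: 0.0005
1.6950095238095237 1.0496666666666667 3
knob now (array([0.65196994, 0.11381993, 0.25902568]), [np.float64(0.68548344605793), np.float64(0.8878735340285083)]) sorter [0.0008007  0.07334282 0.25902568]
```

View pics/z8.png

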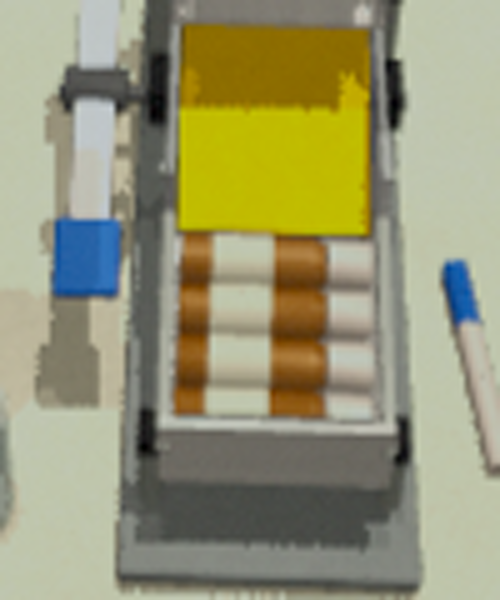

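Four vials are at rest in the right lane, the gate is still over to the right, and the lever knob is at y +73 mm, the left end of its swing.

```bash
python3 -c "
from station import *
print(job_done())"
```

```text
the job is handed in; nothing more can be done
None
```

The job is done and handed in at about 11.7 s. I pressed the right blue pad down until the gate had rocked fully to the right lane, then pushed the red knob left to its end stop. All four waiting vials rolled into the right lane and came to rest there.

- **Gate:** the fingertip met the stop at 105 mm with a 13 N reading. The pad top measured about 102 mm afterwards, which matches fully over.
- **Lever:** the knob ended at y +73 mm and 259 mm high, against an expected 261 mm. The reading at the end stop was about 10 N.
- **Vials:** four lie in the right lane and the feed track is empty. The lane looked the same in two pictures taken about 0.9 s apart.
- **Everything else:** the full lane and the loose items on the bench look unmoved in the final pictures. I compared these by eye only. The jar, spare vial, dish, beaker and marker were all clearly in view. The bottle was partly hidden by the arm in the last side view, but the scene view showed it in place.
- **Robot:** it finished clear of everything, with the force reading back at about zero.

No check failed or disagreed.

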